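# Back off the lock ring of the taller work support

### The arm

A 6-joint arm with a two-finger parallel gripper is mounted at the origin on a cart in front of the work surface, level with it; the furniture and walls round the work are solid. World frame = base frame: x ahead of the robot, y to its left, z up, the work surface at z = 0. Lengths are in m, angles in rad, forces in N, time in s.
With the tool pointing down it reaches from about 0.35 to 0.85 m from the base axis. Payload 8.1 kg.
Tool frame: the origin (TCP) lies at the very end of the fingers, on their centre line; the grasp point (between the pads) lies 19 mm behind it; z points along the fingers, y is the direction in which the jaws open and shut (so a half turn about z gives the same grasp; the last joint's range is limited). The gripper opens to 93 mm and grips with 3 to 60 N. Pads are 15 mm wide; open, the fingers measure 128 mm over their backs; the gripper's body (75 mm by 188 mm) begins 65 mm behind the grasp point.
Start: joints at [1.182, 0.13, 1.488, -0, 1.523, -0.085], TCP at [0.179, 0.573, 0.188] pointing down, gripper open.
Joint ranges: [-2.96, 2.96], [-0.89, 2.26], [0.02, 2.5], [-1.34, 4.48], [0, 2.73], [-2.66, 2.66]. Speed limits (rad/s): [2.39, 2.39, 2.79, 3.14, 3.14, 3.14].

### API

Orientations are given as a rotation vector (axis times angle).
In Python, from plant import robot gives the robot as it stands.
- The arm moves only by the shell command python3 -m pendant 'ROWS' [OPENING] [FORCE]. ROWS is JSON, a list of rows, each an object with "delta_pos": the shift along the tool's x, y, z in m, a list of three; "spin": the turn about the tool's z in rad. In form: [{"delta_pos": [dx, dy, dz], "spin": spin}, ...]. A call has 1 to 10 rows; each row is the pose to reach, as a shift and turn from the pose measured when the call began, along the tool's axes at that moment; what a row does not reach only later rows make up. A row lasts 1/10 s, in which the tool goes at most 50 mm and 8.59 degrees, less where a joint would pass 70% of its speed; a pose out of reach is approached as far as the arm can. A call with a gripper value outside its range is refused whole. OPENING is the closure, from -1 (fully open) to 1 (shut), set as the call begins (- or left out, the last holds). The fingers move at their own pace and stop on an object; FORCE is the grip in N (left out, the last holds). Time passes only in rows, so rows that repeat a pose let the fingers close. It gives the time, the measured TCP pose, the force and the opening at its end, in the units of the state.
- robot.read_state(): the state, without advancing time (a new reading comes with each control period).
- robot.read_camera(name): name is "side" or "top"; returns a dict with "color" (384x512x3 uint8, blue, green, red), "camera_matrix" (3x3 intrinsics, pixels), "R" (3x3) and "t" (3): a world point X has camera coordinates R X + t. Camera axes: x right, y down, z forward; pixel columns grow to the right and rows downward; lengths in m; the calibration is good to about 2 mm. A picture is of the moment at which its call begins. There is no depth.
- robot.close_job(): hands the job in, once; it reports no verdict.
Trained networks look in the newest picture that a camera, given by its name, has taken for a name from the list of things; names that differ only in an ending like _2 or _b are one class to them, and where a whole thing is asked for, a point or a joint stands for the part that bears it (a point fixed in the world has none). Each returns a list of dicts, best first, with "score" (0 to 1); they miss things now and then, are a little off and sometimes report something else, mostly with a low value. They report only what shows in the picture. A call takes as long as a camera call. They do not tell look-alikes from the thing itself.
- robot.outline_of(camera, label): "mask" (384x512 bool, what is visible of it).
- robot.mark_of(camera, label): "location" ([x, y, z] in m, in the coordinates of the camera as it stood for that picture, good to about 4 mm: a listed point, or the origin of a listed thing).
The state is a dict: "t": time; "q": joint angles; "dq": joint speeds; "joint_torque": joint torques, N m; "tool_pos": TCP position; "orientation": TCP orientation; "force": force on the tool from outside, world axes, zero at the start; "wrist_torque": the same for the moment, N m; "opening": finger opening in m.
Only numpy, scipy, OpenCV 4.12 (cv2) and the standard library are available. Lean on these libraries where they do the work, as an engineer would, in place of code of your own. Each camera call takes 0.05 s, during which the arm holds its last target.

### The job

Two work supports with knurled lock rings are bolted to the bench. With a fingertip against its rim, roll the lock ring of the taller support anticlockwise (seen from above) to loosen it by two full turns, give or take a fifth of a turn, then leave it and draw clear. Grasp nothing, leave the ring of the shorter support as it is, and leave the loose parts lying about where they are.

Things in the scene. Friction and masses are not known exactly. Their poses are not given: they have to be found in the camera images.
- tall_support: The taller of two fixed work supports: grey foot 116 mm across, 10 mm high; column 56 mm across; shoulder 95 mm above the bench under the knurled steel lock ring; a 24 mm screw through the ring carries a dark pad 40 mm across, top 145 mm above the bench (highest point). Origin: on the axis, underside of the foot; z up.
- tall_support_ring_centre (a point): Centre of the taller support's lock ring, on the axis at half height (104 mm above the bench when tight, rising 3 mm a turn). Steel ring 18 mm high, 96 mm across over its knurls (36 upright ridges, 2 mm proud, 8 mm apart): too wide to grasp. Friction 0.08 N m (2 N at the rim), stays put. A black radial line on its top turns with it; tight, it stands over the line on the foot.
- tall_support_ring (a joint): Turn of the taller support's ring, rad: 0 = tight on its shoulder, grows as it is loosened (anticlockwise seen from above), 6.283 a full turn, stops at 0 and 18.85 (three turns). Already eased by 0 to 0.3 at the start.
- short_support: The shorter of two fixed work supports: grey foot 116 mm across, 10 mm high; column 56 mm across; shoulder 45 mm above the bench under the knurled steel lock ring; a 24 mm screw through the ring carries a dark pad 40 mm across, top 95 mm above the bench (highest point). Origin: on the axis, underside of the foot; z up. On either side of the taller one, 0.16 m or more away.
- short_support_ring (a joint): Turn of the shorter support's ring, rad: 0 = tight on its shoulder, grows as it is loosened (anticlockwise seen from above), 6.283 a full turn, stops at 0 and 18.85 (three turns). Already eased by 0 to 0.3 at the start. Same size and kind of ring; leave it.
- bearing: Loose ball bearing lying flat, 42 mm across, 14 mm high. Origin: centre of its underside. A bystander: it is to stay where it lies.
- plunger: Loose slim steel pump plunger lying on its side, 16 x 68 x 16 mm. Origin: centre of its underside. A bystander: it is to stay where it lies.
- bolt: Loose hexagon bolt lying on its side, 17 x 67 x 17 mm. Origin: centre of its underside. A bystander: it is to stay where it lies.
- marker: Loose blue marker pen lying on its side, 16 x 128 x 16 mm. Origin: centre of its underside. A bystander: it is to stay where it lies.
- injector: Loose grey injector lying on its side, 24 x 144 x 34 mm. Origin: centre of its underside. A bystander: it is to stay where it lies.
- gauge: Loose folded feeler gauge, 19 x 92 x 12 mm. Origin: centre of its underside. A bystander: it is to stay where it lies.
Things that resemble listed ones, but are neither listed nor needed, are in the scene too. Leave any orange look-alike of the tall_support alone. Leave any brown look-alike of the short_support alone.

How it is judged:
On the way:
1. the taller support's ring is past its first full turn with a fingertip on it (value of joint tall_support_ring between 6.3 and 11 rad and contact force between the fingers and tall_support_ring above 0.2 N), for 0.02 s.
At the end, for the whole second after the job is handed in: The taller support's ring stands still between 11.2 and 14.2 rad (two full turns from where it stood, give or take about a fifth of a turn); the shorter support's ring is below 0.6 rad; every loose part lies within 20 mm of where it began (value of joint tall_support_ring between 11.2 and 14.2 rad and velocity of joint tall_support_ring between -0.05 and 0.05 rad/s and value of joint short_support_ring below 0.6 rad and distance of each of bearing, plunger, bolt, marker, injector, gauge from where it was at the start of the episode below 0.02 m); the robot touches nothing.
It fails at once if the shorter support's ring is turned (past 0.6 rad) (value of joint short_support_ring above 0.6 rad).
It fails at once if a loose part is moved more than 20 mm (distance of any of bearing, plunger, bolt, marker, injector, gauge from where it was at the start of the episode above 0.02 m).
It fails at once if a loose part is lifted off the bench (12 mm or more) (height (world z) of any of bearing, plunger, bolt, marker, injector, gauge above 0.012 m).
It also fails if it takes over 51 s, if anything falls off the work surface, if the arm or the gripper's body presses on something with over 40 N, if the wrist force passes 120 N, or if a joint passes its speed limit or range.

## Working session

There is one attempt and no reset: what is moved stays moved. The work goes in short steps, Python scripts to look and compute and a shell command to move; the robot and the scene stay as the last step left them, time stands still between calls to the robot, and variables do not carry over. Pictures are saved under pics/ and viewed, and the job is handed in when it is done.

```bash
mkdir -p pics; ls
python3 - <<'E'
from plant import robot
import cv2,numpy as np
s=robot.read_state();print(s)
for c in("side","top"):
    r=robot.read_camera(c);cv2.imwrite(f"pics/{c}0.png",r["color"])
    print(c,r["camera_matrix"],r["R"],r["t"])
    R=np.array(r["R"]);t=np.array(r["t"])
    for l in("tall_support","tall_support_ring_centre","short_support","bearing","plunger","bolt","marker","injector","gauge"):
        for m in robot.mark_of(c,l):
            print(l,round(m["score"],2),np.round(R.T@(np.array(m["location"])-t),3))
E
```

```text
pics
{'t': 0.0, 'q': array([ 1.18159325e+00,  1.31165750e-01,  1.48929782e+00, -1.66515079e-05,
        1.52301231e+00, -8.53914852e-02]), 'dq': array([ 0.00073593,  0.00112564,  0.00019875, -0.00098789,  0.00054674,
        0.00077377]), 'joint_torque': array([ 1.11246343e-03, -5.59840643e+01, -4.91767323e+01,  7.68422987e-02,
        3.52760672e-02, -1.98789330e-04]), 'tool_pos': array([0.17923087, 0.5719305 , 0.1873746 ]), 'orientation': array([-4.75326887e-01, -3.10499285e+00,  2.88101781e-03]), 'force': array([-0.54975934, -0.26781739,  0.44607923]), 'wrist_torque': array([ 0.01958915,  0.02619149, -0.0249132 ]), 'opening': 0.09314515111578378}
side [[351.47277692   0.         254.0988959 ]
 [  0.         351.47277692 192.12079343]
 [  0.           0.           1.        ]] [[-0.96376428 -0.26638854 -0.01398409]
 [-0.12917027  0.51190648 -0.84927428]
 [ 0.23339548 -0.81669389 -0.52776666]] [ 0.60640992 -0.0472176   1.39138231]
tall_support 0.7 [ 0.7    0.246 -0.004]
tall_support 0.64 [ 0.495  0.191 -0.002]
tall_support_ring_centre 0.65 [0.699 0.243 0.104]
tall_support_ring_centr
[... 498 characters left out ...]
   1.        ]] [[-0.01172656 -0.99944436 -0.03120019]
 [-0.99841504  0.01342071 -0.05465611]
 [ 0.05504447  0.03050981 -0.99801766]] [0.42044008 0.53842588 0.9494125 ]
tall_support 0.91 [0.7   0.245 0.002]
tall_support 0.75 [ 0.492  0.192 -0.002]
tall_support_ring_centre 0.83 [0.697 0.248 0.107]
tall_support_ring_centre 0.63 [0.493 0.196 0.108]
short_support 0.79 [ 0.39   0.73  -0.002]
short_support 0.78 [ 0.443  0.412 -0.002]
short_support 0.29 [ 0.417  0.594 -0.   ]
bearing 0.55 [0.392 0.275 0.005]
plunger 0.5 [0.662 0.38  0.001]
marker 0.61 [0.372 0.095 0.003]
injector 0.85 [0.703 0.111 0.002]
injector 0.59 [0.663 0.379 0.001]
gauge 0.77 [0.416 0.593 0.003]
gauge 0.23 [0.491 0.196 0.109]
```

View pics/side0.png

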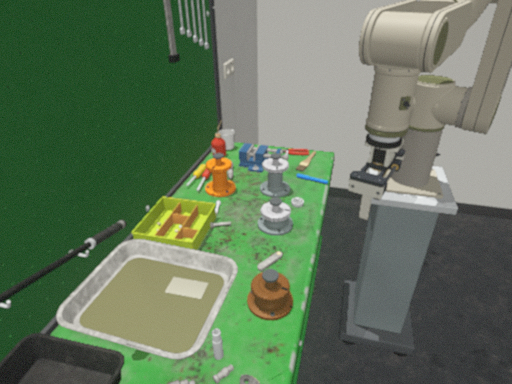

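View pics/top0.png

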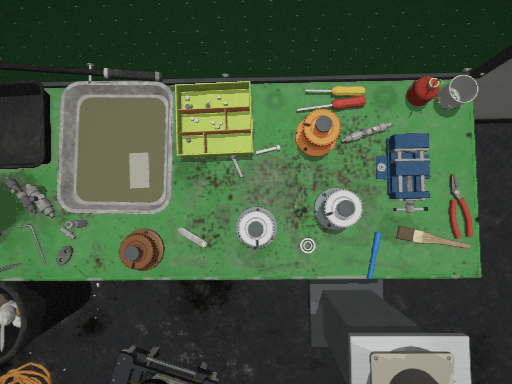

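```bash
cat > h.py <<'E'
from plant import robot
import cv2,numpy as np
def proj(r,X):
    R=np.array(r["R"]);t=np.array(r["t"]).reshape(3)
    p=np.array(r["camera_matrix"])@(R@np.array(X,float)+t);return p[:2]/p[2]
def warp(r,c=(0.493,0.194),z=0.113,half=0.07,n=560):
    # rectified view from above of plane z: right=-y? use up=+x, left=+y
    w=np.array([[c[0]+half,c[1]+half,z],[c[0]+half,c[1]-half,z],[c[0]-half,c[1]-half,z],[c[0]-half,c[1]+half,z]])
    s=np.float32([proj(r,p) for p in w]);d=np.float32([[0,0],[n,0],[n,n],[0,n]])
    return cv2.warpPerspective(r["color"],cv2.getPerspectiveTransform(s,d),(n,n),flags=cv2.INTER_CUBIC)
E
python3 - <<'E'
from h import *
r=robot.read_camera("top")
a=warp(r,n=400)
for rad in(0.048,):cv2.circle(a,(200,200),int(rad/0.14*400),(0,0,255),1)
b=robot.read_camera("side");u,v=proj(b,(.48,.29,.07)).astype(int)
print(proj(b,(.493,.194,.145)),proj(b,(.443,.41,.095)))
cr=cv2.resize(b["color"][v-60:v+60,u-60:u+60],(400,400),interpolation=cv2.INTER_CUBIC)
cv2.imwrite("pics/c1.png",np.hstack([a,cr]))
E
```

```text
[275.54058293 154.87672485] [275.92419323 199.96248519]
```

View pics/c1.png

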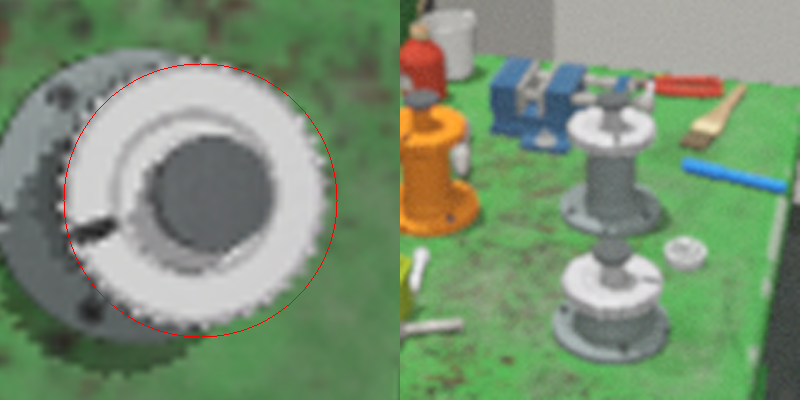

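Candidates: the grey one at top-view (345,208) has the tall column, and the orange one at (320,128) is the look-alike to leave alone. The grey support by (256,228) is the short one. The crop confirms the grey tall one, with its ring centre at about (0.495, 0.194) and the black line at about 109°. Next I'll stage with the gripper shut.

```bash
python3 -m pendant '[{"delta_pos":[-0.033,-0.029,0],"spin":-0.03},{"delta_pos":[-0.067,-0.058,0],"spin":-0.06},{"delta_pos":[-0.1,-0.088,0],"spin":-0.09},{"delta_pos":[-0.133,-0.117,0],"spin":-0.12},{"delta_pos":[-0.167,-0.146,0],"spin":-0.15},{"delta_pos":[-0.2,-0.175,0],"spin":-0.18},{"delta_pos":[-0.233,-0.204,0],"spin":-0.21},{"delta_pos":[-0.266,-0.234,0],"spin":-0.24},{"delta_pos":[-0.3,-0.263,0],"spin":-0.27},{"delta_pos":[-0.333,-0.292,0],"spin":-0.303}]' 1 20
python3 -m pendant '[{"delta_pos":[0,0,0],"spin":0},{"delta_pos":[0,0,0],"spin":0}]'
python3 - <<'E'
from h import *
s=robot.read_state();print(s['t'],s['tool_pos'],s['orientation'],s['force'],s['q'],s['opening'])
r=robot.read_camera("side");cv2.imwrite("pics/s1.png",cv2.resize(r["color"][90:290,180:400],(800,727)[0:2] if 0 else (660,600),interpolation=cv2.INTER_CUBIC))
E
```

```text
t: 2.1
tool_pos: [0.4106, 0.1927, 0.1888]
orientation: [-0.001, 3.141, 0.001]
force: [1.1, 0.4, 0.1]
opening: 0.0175
t: 2.3
tool_pos: [0.4111, 0.1919, 0.1889]
orientation: [0.004, 3.141, 0.001]
force: [-0.4, 0.0, -0.1]
opening: 0.0026
2.3 [0.41106969 0.19187129 0.18893896] [4.33303953e-03 3.14050042e+00 1.08791502e-03] [-0.41210372  0.0408298  -0.05578304] [ 3.23320144e-01 -2.78098410e-01  1.87572382e+00  3.09311409e-04
  1.54271407e+00 -1.24472522e+00] 0.0026120198573491215
```

View pics/s1.png

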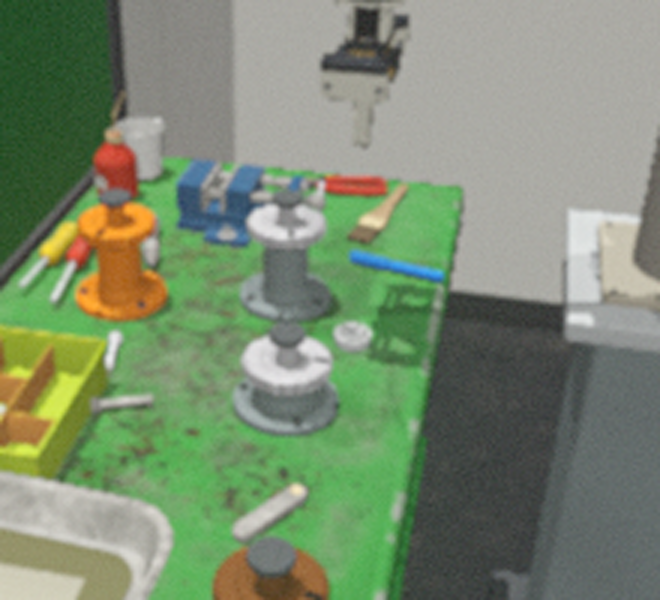

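```bash
python3 -m pendant '[{"delta_pos":[0,0.009,0.045],"spin":0},{"delta_pos":[0,0.018,0.09],"spin":0},{"delta_pos":[-0.01,0.018,0.09],"spin":0},{"delta_pos":[-0.02,0.018,0.09],"spin":0},{"delta_pos":[-0.025,0.018,0.09],"spin":0},{"delta_pos":[-0.025,0.018,0.09],"spin":0}]'
python3 -m pendant '[{"delta_pos":[-0.002,0,0],"spin":0},{"delta_pos":[-0.004,0,0],"spin":0},{"delta_pos":[-0.006,0,0],"spin":0},{"delta_pos":[-0.006,0,0],"spin":0}]'
```

```text
t: 2.95
tool_pos: [0.4384, 0.2115, 0.1019]
orientation: [0.002, 3.136, 0.003]
force: [-0.5, 1.1, 0.7]
opening: 0.0004
t: 3.35
tool_pos: [0.4447, 0.2114, 0.1022]
orientation: [0.003, 3.136, 0.004]
force: [0.1, -0.9, -0.7]
opening: 0.0008
```

```bash
python3 -m pendant '[{"delta_pos":[-0.002,0,0.004],"spin":0},{"delta_pos":[-0.004,0,0.004],"spin":0},{"delta_pos":[-0.004,0,0.004],"spin":0}]'
python3 - <<'E'
from h import *
r=robot.read_camera("side");u,v=proj(r,(.47,.2,.1)).astype(int)
a=cv2.resize(r["color"][v-35:v+35,u-35:u+35],(400,400),interpolation=cv2.INTER_CUBIC)
r=robot.read_camera("top");u,v=proj(r,(.47,.2,.1)).astype(int)
b=cv2.resize(r["color"][v-40:v+40,u-40:u+40],(400,400),interpolation=cv2.INTER_CUBIC)
cv2.imwrite("pics/s2.png",np.hstack([a,b]))
E
```

```text
t: 3.65
tool_pos: [0.4487, 0.2113, 0.0978]
orientation: [0.003, 3.137, 0.003]
force: [0.5, -0.0, -0.2]
opening: 0.0006
```

View pics/s2.png

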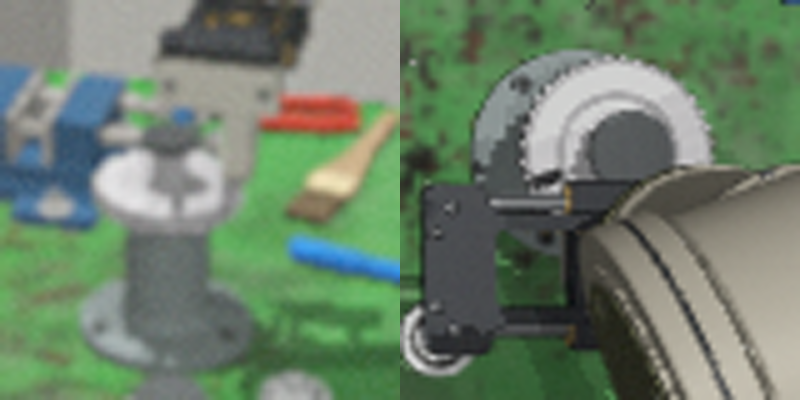

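```bash
python3 -m pendant '[{"delta_pos":[-0.002,0,0],"spin":0},{"delta_pos":[-0.003,0,0],"spin":0},{"delta_pos":[-0.004,0,0],"spin":0},{"delta_pos":[-0.004,0,0],"spin":0}]'
python3 -m pendant '[{"delta_pos":[-0.002,0,0],"spin":0},{"delta_pos":[-0.003,0,0],"spin":0},{"delta_pos":[-0.003,0,0],"spin":0}]'
```

```text
t: 4.15
tool_pos: [0.4528, 0.2114, 0.0981]
orientation: [0.003, 3.136, 0.004]
force: [-0.5, 0.3, 0.5]
opening: 0.0003
t: 4.45
tool_pos: [0.456, 0.2114, 0.0981]
orientation: [0.003, 3.136, 0.004]
force: [-0.3, -0.1, 0.1]
opening: 0.0004
```

Run:
```python
from h import *
s=robot.read_state();p=s['tool_pos'];print(p)
r=robot.read_camera("side");im=r["color"].copy();u,v=proj(r,(.47,.2,.1)).astype(int)
def crop(im,k,h):
    return cv2.resize(im[v-h:v+h,u-h:u+h],(400,400),interpolation=cv2.INTER_CUBIC)
a=crop(im,0,30)
def dot(b,X,h,c):
    q=(proj(r,X)-[u-h,v-h]+0.5)*400/(2*h);cv2.circle(b,tuple(int(x) for x in q),3,c,-1)
b=a.copy()
dot(b,p,30,(0,0,255))
for t in np.linspace(0,2*np.pi,40):
    dot(b,(.495+.048*np.cos(t),.194+.048*np.sin(t),.113),30,(255,0,0))
cv2.imwrite("pics/s3.png",np.hstack([a,b]))
```

```text
[0.45595808 0.21136055 0.0981159 ]
```

View pics/s3.png

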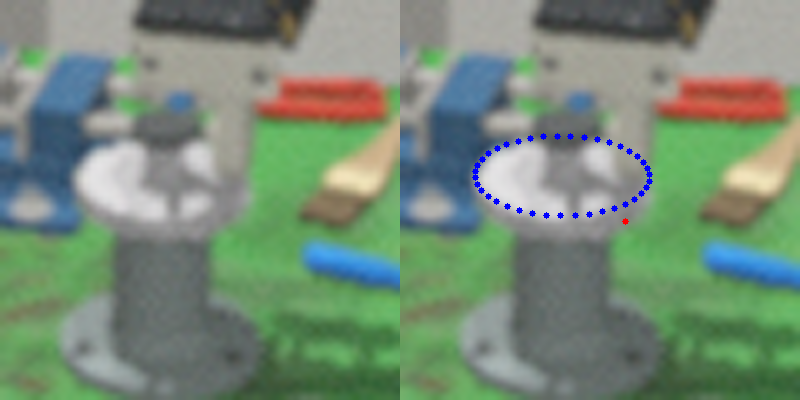

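Run:
```python
from h import *
r=robot.read_camera("side");im=r["color"].copy();u,v=proj(r,(.47,.2,.11)).astype(int)
h=18
a=im[v-h:v+h,u-h:u+h].astype(float);a=np.clip((a-60)*1.5,0,255).astype(np.uint8)
cv2.imwrite("pics/s4.png",cv2.resize(a,(600,600),interpolation=cv2.INTER_NEAREST))
print(u,v,proj(r,robot.read_state()['tool_pos']))
```

```text
281 164 [284.30466854 169.70917992]
```

View pics/s4.png

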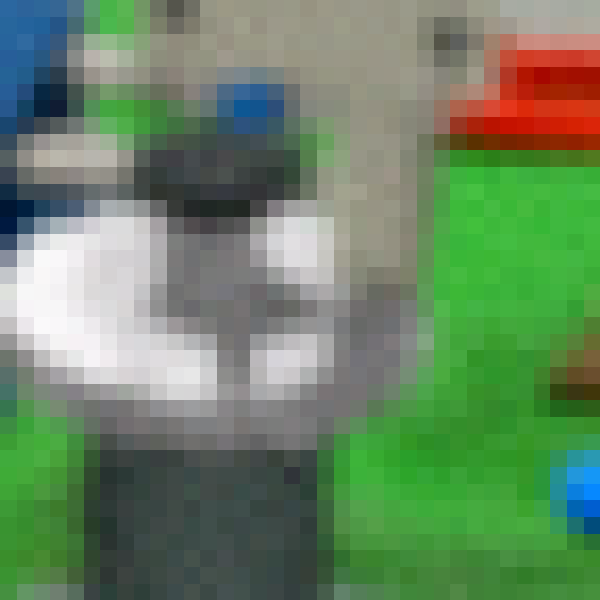

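Run:
```python
from h import *
r=robot.read_camera("side")
print(proj(r,(.4111,.1919,.1889)))
for z in (.1,.12,.14,.16):
  print(z,proj(r,(.456,.2114,z)),proj(r,(.4485,.2114,z)),proj(r,(.4635,.2114,z)))
o=robot.outline_of("side","tall_support_ring")
for m in o: 
  ys,xs=np.nonzero(m["mask"]);print(m["score"],xs.min(),xs.max(),ys.min(),ys.max())
```

```text
[298.76991061 145.71721826]
0.1 [284.26902565 169.24063639] [286.31000497 169.47709135] [282.23365431 169.00483113]
0.12 [284.4434987 164.3180671] [286.50181711 164.54966449] [282.39088316 164.08711139]
0.14 [284.62091536 159.31244751] [286.69686992 159.5389889 ] [282.55076097 159.08653906]
0.16 [284.80135073 154.22165796] [286.89524622 154.44293689] [282.71335525 154.00100254]
0.55 206 232 158 172
0.49 263 288 159 172
```

Run:
```python
from h import *
r=robot.read_camera("side")
im=cv2.imread("pics/side0.png")
p=np.array((.1792,.5719,.1874));y=np.array([.298,.954,0]);
u,v=proj(r,p).astype(int);print(u,v)
h=60
a=cv2.resize(im[v-h:v+h,u-h:u+h],(600,600),interpolation=cv2.INTER_CUBIC)
for X,c in((p,(0,0,255)),(p+.055*y,(255,0,0)),(p-.055*y,(255,0,255))):
    q=(proj(r,X)-[u-h,v-h]+.5)*5;cv2.circle(a,tuple(int(t) for t in q),4,c,-1)
cv2.imwrite("pics/s5.png",a)
```

```text
367 217
```

View pics/s5.png

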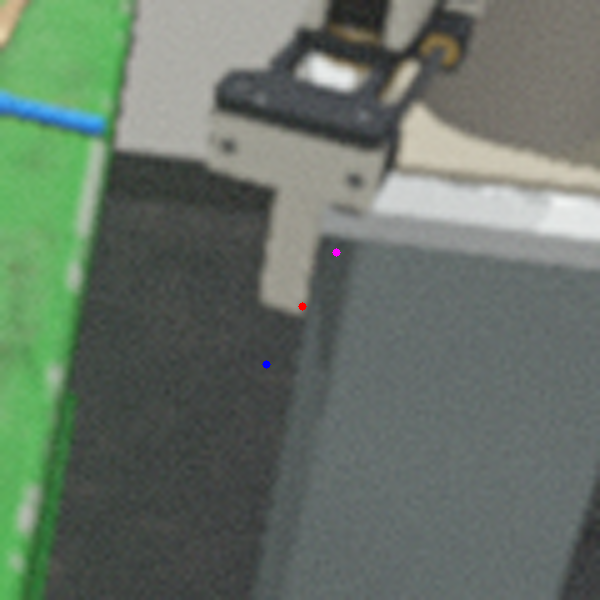

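Run:
```python
from h import *
from scipy.optimize import fsolve
r=robot.read_camera("side")
for p,y,t in(((.1792,.5719,.1874),(.298,.954,0),(363.5,218.6)),((.4111,.1919,.1889),(0,1,0),(301,138.3)),((.4560,.2114,.0981),(0,1,0),(286,163.5))):
    p=np.array(p);y=np.array(y);x=np.array([-y[1],y[0],0])
    print("d,h",fsolve(lambda s:proj(r,p+s[0]*y+[0,0,s[1]])-t,[0,0]), "x,h",fsolve(lambda s:proj(r,p+s[0]*x+[0,0,s[1]])-t,[0,0]))
im=robot.read_camera("top")["color"];cv2.imwrite("pics/t6.png",cv2.resize(im[130:330,210:450],(720,600),interpolation=cv2.INTER_CUBIC))
cv2.imwrite("pics/s6.png",cv2.resize(r["color"][60:210,200:380],(720,600),interpolation=cv2.INTER_CUBIC))
```

```text
d,h [0.03702688 0.02043351] x,h [-0.00806085 -0.00568406]
d,h [-0.04654427  0.00856987] x,h [0.00623016 0.02855457]
d,h [-0.03123462  0.00959964] x,h [0.00553653 0.02587522]
```

View pics/s6.png

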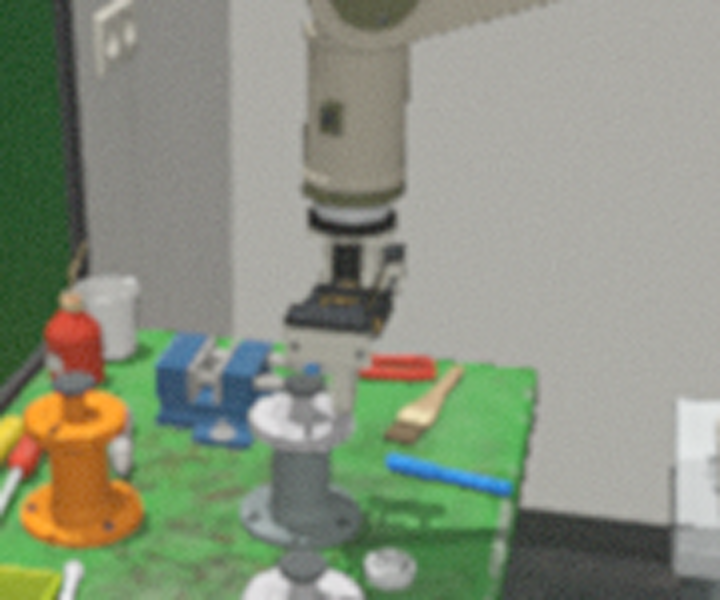

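View pics/t6.png

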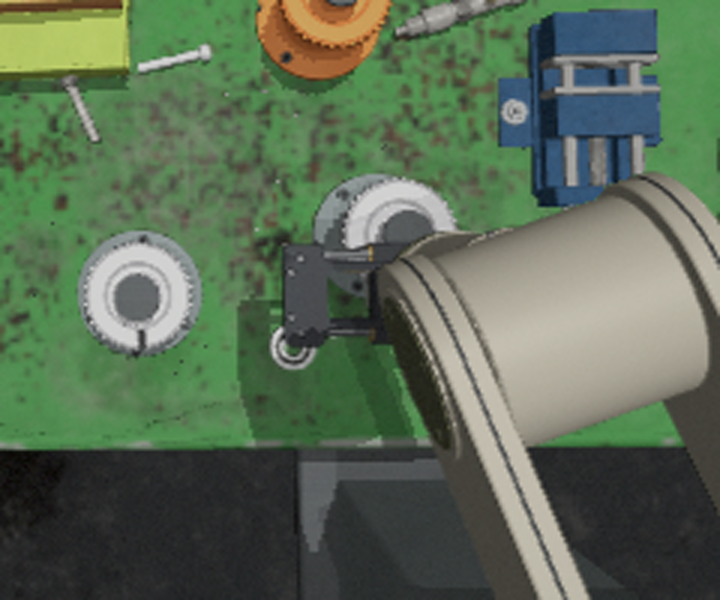

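Run:
```python
from h import *
r=robot.read_camera("top")
for z in(.18,.2,.22,.24):
    print(z,[proj(r,(.456+a,.2114+b,z)).round(1).tolist() for a,b in((.0375,.094),(-.0375,.094),(.0375,-.094))])
r=robot.read_camera("side")
for z in(.18,.2,.22,.24):
    print(z,[proj(r,(.456+a,.2114+b,z)).round(1).tolist() for a,b in((.0375,.094),(-.0375,.094),(.0375,-.094))])
```

```text
0.18 [[301.2, 209.1], [301.8, 242.1], [384.5, 208.1]]
0.2 [[302.0, 209.0], [302.7, 242.9], [387.5, 208.0]]
0.22 [[303.0, 209.0], [303.6, 243.8], [390.6, 207.9]]
0.24 [[303.9, 208.9], [304.6, 244.7], [394.0, 207.8]]
0.18 [[268.3, 159.6], [290.7, 162.1], [280.0, 137.7]]
0.2 [[268.3, 154.1], [291.0, 156.5], [280.1, 132.7]]
0.22 [[268.4, 148.5], [291.2, 150.9], [280.3, 127.6]]
0.24 [[268.4, 142.9], [291.5, 145.1], [280.4, 122.4]]
```

The picture and the forces disagree with the stated TCP. The visible fingertip ends near the height of the ring's top (side pixel (286,163)), about 20–30 mm above where the reported TCP projects, and pushing into the rim gave no force. I'll probe gently downward onto the ring's top (113 mm) to find the true fingertip height.

```bash
python3 -m pendant '[{"delta_pos":[0,0,0.001],"spin":0},{"delta_pos":[0,0,0.002],"spin":0},{"delta_pos":[0,0,0.003],"spin":0}]'
python3 -m pendant '[{"delta_pos":[0,0,0.001],"spin":0},{"delta_pos":[0,0,0.002],"spin":0},{"delta_pos":[0,0,0.003],"spin":0}]'
```

```text
t: 5.2
tool_pos: [0.4557, 0.2114, 0.095]
orientation: [0.003, 3.136, 0.004]
force: [0.5, -0.6, -0.5]
opening: 0.0007
t: 5.5
tool_pos: [0.4557, 0.2114, 0.0918]
orientation: [0.003, 3.136, 0.003]
force: [-0.4, -0.0, -0.6]
opening: 0.0006
```

```bash
python3 -m pendant '[{"delta_pos":[0,0,0.001],"spin":0},{"delta_pos":[0,0,0.002],"spin":0},{"delta_pos":[0,0,0.003],"spin":0}]'
python3 -m pendant '[{"delta_pos":[0,0,0.001],"spin":0},{"delta_pos":[0,0,0.002],"spin":0},{"delta_pos":[0,0,0.003],"spin":0}]'
python3 - <<'E'
from h import *
r=robot.read_camera("side");im=r["color"].copy();u,v=proj(r,(.47,.2,.11)).astype(int)
h=30
a=im[v-h:v+h,u-h:u+h]
cv2.imwrite("pics/s7.png",cv2.resize(a,(600,600),interpolation=cv2.INTER_CUBIC))
E
```

```text
t: 5.8
tool_pos: [0.4557, 0.2114, 0.0887]
orientation: [0.003, 3.136, 0.003]
force: [-0.1, -0.2, 0.4]
opening: 0.0004
t: 6.1
tool_pos: [0.4558, 0.2114, 0.0857]
orientation: [0.003, 3.136, 0.004]
force: [0.4, 0.0, -0.3]
opening: 0.0001
```

View pics/s7.png

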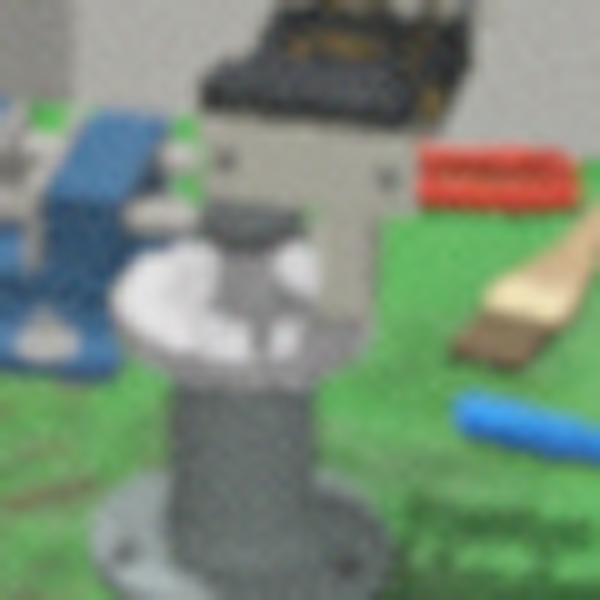

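```bash
python3 -m pendant '[{"delta_pos":[0,0,0.001],"spin":0},{"delta_pos":[0,0,0.002],"spin":0},{"delta_pos":[0,0,0.003],"spin":0}]'
python3 -m pendant '[{"delta_pos":[0,0,0.001],"spin":0},{"delta_pos":[0,0,0.002],"spin":0},{"delta_pos":[0,0,0.003],"spin":0}]'
```

```text
t: 6.45
tool_pos: [0.4556, 0.2115, 0.0826]
orientation: [0.003, 3.137, 0.004]
force: [-1.9, 0.2, 6.2]
opening: 0.0007
t: 6.75
tool_pos: [0.456, 0.2124, 0.0816]
orientation: [0.002, 3.136, 0.006]
force: [-9.6, 1.3, 18.9]
opening: 0.0007
```

```bash
python3 -m pendant '[{"delta_pos":[0,0,-0.012],"spin":0},{"delta_pos":[0.015,0,-0.012],"spin":0},{"delta_pos":[0.03,0,-0.012],"spin":0},{"delta_pos":[0.04,0,-0.012],"spin":0},{"delta_pos":[0.04,0,-0.006],"spin":0},{"delta_pos":[0.04,0,0],"spin":0},{"delta_pos":[0.04,0,0.004],"spin":0},{"delta_pos":[0.04,0,0.004],"spin":0}]'
python3 - <<'E'
from h import *
s=robot.read_state();print(s['force'],s['wrist_torque'])
r=robot.read_camera("side");im=r["color"].copy();u,v=proj(r,(.44,.2,.13)).astype(int)
h=30
print(u-h,v-h,proj(r,s['tool_pos']),proj(r,s['tool_pos']+[0,0,.03]))
a=im[v-h:v+h,u-h:u+h]
cv2.imwrite("pics/s8.png",cv2.resize(a,(600,600),interpolation=cv2.INTER_CUBIC))
E
```

```text
t: 7.55
tool_pos: [0.4156, 0.2122, 0.0762]
orientation: [0.003, 3.138, 0.005]
force: [0.0, -1.0, -0.0]
opening: 0.0007
[ 0.03850649 -1.01184357 -0.01668484] [ 0.07769768 -0.01580943  0.03325199]
259 130 [294.97805923 176.4042917 ] [295.37501167 169.09431067]
```

View pics/s8.png

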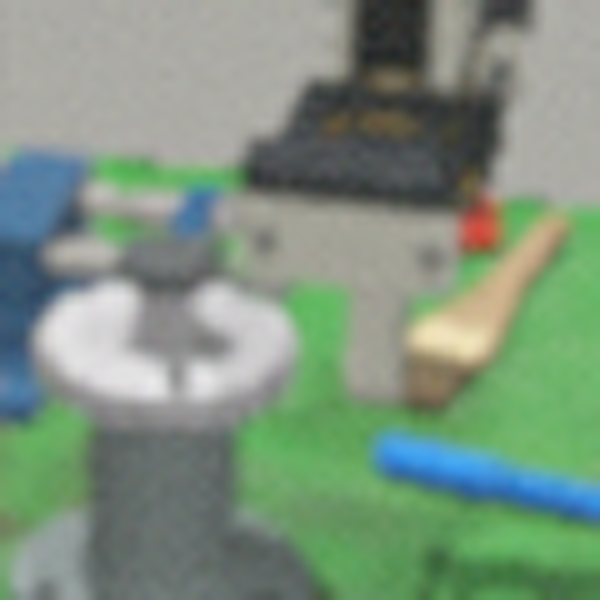

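```bash
python3 -m pendant '[{"delta_pos":[-0.008,0,0.001],"spin":0},{"delta_pos":[-0.014,0,0.001],"spin":0},{"delta_pos":[-0.018,0,0.001],"spin":0},{"delta_pos":[-0.018,0,0.001],"spin":0}]'
python3 -m pendant '[{"delta_pos":[-0.002,0,0],"spin":0},{"delta_pos":[-0.004,0,0],"spin":0},{"delta_pos":[-0.005,0,0],"spin":0}]'
python3 -m pendant '[{"delta_pos":[-0.002,0,0],"spin":0},{"delta_pos":[-0.003,0,0],"spin":0},{"delta_pos":[-0.004,0,0],"spin":0}]'
```

```text
t: 8.0
tool_pos: [0.4346, 0.2122, 0.0759]
orientation: [0.003, 3.137, 0.006]
force: [0.4, -0.5, -0.3]
opening: 0.0003
t: 8.3
tool_pos: [0.4398, 0.2122, 0.076]
orientation: [0.003, 3.137, 0.006]
force: [0.3, -1.2, -0.6]
opening: 0.0007
t: 8.6
tool_pos: [0.4422, 0.2123, 0.0756]
orientation: [0.003, 3.14, 0.005]
force: [-9.5, 0.9, 4.4]
opening: 0.0007
```

```bash
python3 -m pendant '[{"delta_pos":[-0.001,-0.005,0],"spin":0},{"delta_pos":[-0.001,-0.010,0],"spin":0},{"delta_pos":[-0.001,-0.015,0],"spin":0},{"delta_pos":[-0.001,-0.02,0],"spin":0},{"delta_pos":[-0.001,-0.025,0],"spin":0}]'
python3 - <<'E'
from h import *
r=robot.read_camera("top")
b=robot.read_camera("side");u,v=proj(b,(.47,.2,.11)).astype(int);h=30
cv2.imwrite("pics/a1.png",np.hstack([warp(r,n=400),cv2.resize(b["color"][v-h:v+h,u-h:u+h],(400,400),interpolation=cv2.INTER_CUBIC)]))
E
```

```text
t: 9.1
tool_pos: [0.4402, 0.1877, 0.075]
orientation: [-0.002, -3.137, -0.006]
force: [-13.1, 2.0, 7.7]
opening: 0.0004
```

View pics/a1.png

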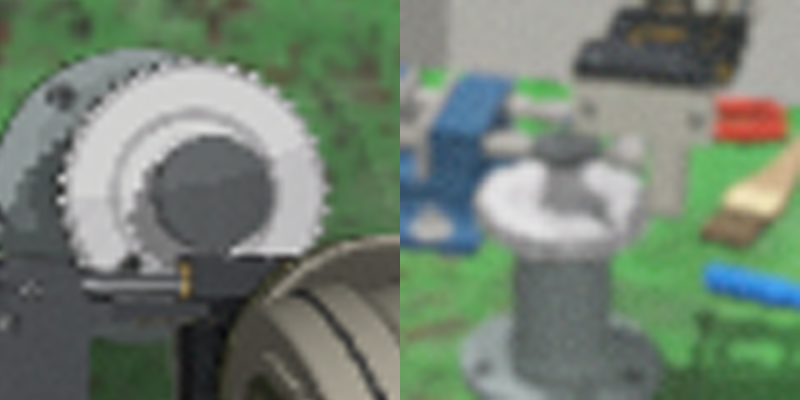

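```bash
python3 -m pendant '[{"delta_pos":[-0.001,-0.004,0],"spin":0},{"delta_pos":[-0.001,-0.008,0],"spin":0},{"delta_pos":[-0.0015,-0.012,0],"spin":0}]'
```

```text
t: 9.5
tool_pos: [0.4414, 0.175, 0.0747]
orientation: [-0.002, -3.137, -0.005]
force: [-2.4, 1.8, 0.4]
opening: 0.0006
```

```bash
cat > orb.py <<'E'
import sys,numpy as np
from plant import robot
# args: press_mm, ang0, step, n [z]
C=np.array([.4957,.193]);a,b=.0075,.006
def path(deg,p):
    t=np.radians(deg);n=np.array([np.cos(t),np.sin(t)])
    # smooth: superellipse-ish corner offset; exact rounded box, straight parts skipped linearly
    return C+(.048-p)*n+np.array([a*np.sign(n[0]) if abs(n[0])>1e-6 else 0,b*np.sign(n[1]) if abs(n[1])>1e-6 else 0])
s=robot.read_state();q=s['tool_pos']
p=float(sys.argv[1])/1000
print("t",s['t'],"pos",q.round(4),"F",s['force'].round(1),"ang",np.degrees(np.arctan2(*(q[:2]-C)[::-1]))%360, "corner ang",[np.degrees(np.arctan2(*(q[:2]-C-np.sign(q[:2]-C)*[a,b])[::-1]))%360])
for d in map(float,sys.argv[2:]):
    w=path(d,p)-q[:2];print(d,"tool dx %.4f dy %.4f"%(-w[0],w[1]))
E
python3 -m pendant '[{"delta_pos":[-0.0037,-0.0054,0],"spin":0},{"delta_pos":[-0.0065,-0.0113,0],"spin":0},{"delta_pos":[-0.0102,-0.0166,0],"spin":0},{"delta_pos":[-0.0145,-0.0214,0],"spin":0},{"delta_pos":[-0.0195,-0.0256,0],"spin":0},{"delta_pos":[-0.025,-0.0291,0],"spin":0}]'
python3 orb.py 1.5 250 258 266 274 282 290 298 306 314 322
```

```text
t: 10.1
tool_pos: [0.4643, 0.1426, 0.0739]
orientation: [-0.003, -3.131, 0.003]
force: [-12.8, -13.7, 7.8]
opening: 0.0003
t 10.1 pos [0.4643 0.1426 0.0739] F [-12.8 -13.7   7.8] ang 238.0852019580222 corner ang [np.float64(241.72053466093212)]
250.0 tool dx -0.0080 dy 0.0007
258.0 tool dx -0.0142 dy -0.0011
266.0 tool dx -0.0206 dy -0.0020
274.0 tool dx -0.0421 dy -0.0020
282.0 tool dx -0.0485 dy -0.0011
290.0 tool dx -0.0548 dy 0.0007
298.0 tool dx -0.0607 dy 0.0033
306.0 tool dx -0.0662 dy 0.0067
314.0 tool dx -0.0712 dy 0.0109
322.0 tool dx -0.0755 dy 0.0157
```

```bash
sed -i 's/a,b=.0075,.006/a,b=.0075,.009/' orb.py; python3 orb.py 1.2 248 255 262 269.9 270.1 278 286 294
```

```text
t 10.1 pos [0.4643 0.1426 0.0739] F [-12.8 -13.7   7.8] ang 238.0852019580222 corner ang [np.float64(240.01511432102615)]
248.0 tool dx -0.0063 dy -0.0020
255.0 tool dx -0.0118 dy -0.0038
262.0 tool dx -0.0174 dy -0.0050
269.9 tool dx -0.0238 dy -0.0054
270.1 tool dx -0.0389 dy -0.0054
278.0 tool dx -0.0454 dy -0.0050
286.0 tool dx -0.0518 dy -0.0036
294.0 tool dx -0.0579 dy -0.0014
```

```bash
python3 -m pendant '[{"delta_pos":[-0.0063,-0.002,0],"spin":0},{"delta_pos":[-0.0118,-0.0038,0],"spin":0},{"delta_pos":[-0.0174,-0.005,0],"spin":0},{"delta_pos":[-0.0238,-0.0054,0],"spin":0},{"delta_pos":[-0.031,-0.0054,0],"spin":0}]'; python3 orb.py 1.2 269.9 270.1 277 284 291 298 305 312 319
python3 - <<'E'
from h import *
r=robot.read_camera("top")
b=robot.read_camera("side");u,v=proj(b,(.48,.18,.11)).astype(int);h=30
cv2.imwrite("pics/a2.png",np.hstack([warp(r,n=400),cv2.resize(b["color"][v-h:v+h,u-h:u+h],(400,400),interpolation=cv2.INTER_CUBIC)]))
E
```

```text
t: 10.6
tool_pos: [0.4966, 0.1342, 0.0746]
orientation: [-0.004, -3.133, 0.009]
force: [-3.3, -10.5, 8.6]
opening: 0.0002
t 10.6 pos [0.4966 0.1342 0.0746] F [ -3.3 -10.5   8.6] ang 270.89812102797424 corner ang [np.float64(262.4685209162095)]
269.9 tool dx 0.0085 dy 0.0030
270.1 tool dx -0.0067 dy 0.0030
277.0 tool dx -0.0123 dy 0.0033
284.0 tool dx -0.0179 dy 0.0044
291.0 tool dx -0.0234 dy 0.0061
298.0 tool dx -0.0286 dy 0.0084
305.0 tool dx -0.0334 dy 0.0114
312.0 tool dx -0.0379 dy 0.0150
319.0 tool dx -0.0419 dy 0.0191
```

View pics/a2.png

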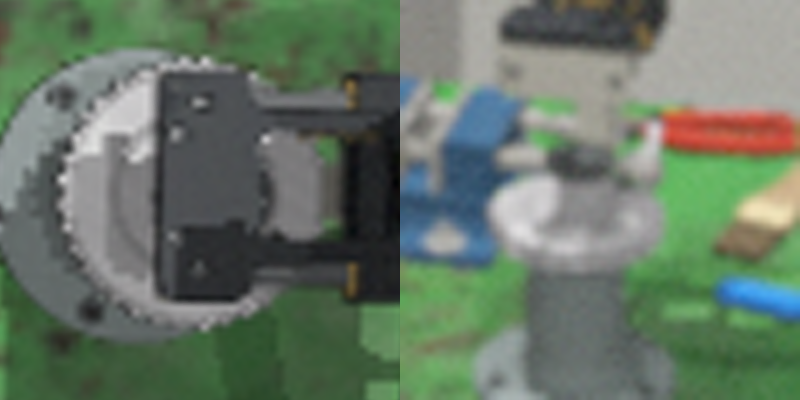

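```bash
sed -i 's/a,b=.0075,.009/a,b=.0075,.0105/' orb.py; python3 orb.py 1.3 270.1 277 284 291 298 305 312 319 326
```

```text
t 10.7 pos [0.4977 0.1344 0.0749] F [ 0.5 -9.7  6.8] ang 271.9838707917138 corner ang [np.float64(263.5145758623651)]
270.1 tool dx -0.0056 dy 0.0014
277.0 tool dx -0.0112 dy 0.0018
284.0 tool dx -0.0168 dy 0.0028
291.0 tool dx -0.0222 dy 0.0045
298.0 tool dx -0.0274 dy 0.0069
305.0 tool dx -0.0323 dy 0.0099
312.0 tool dx -0.0367 dy 0.0134
319.0 tool dx -0.0407 dy 0.0175
326.0 tool dx -0.0442 dy 0.0220
```

```bash
python3 -m pendant '[{"delta_pos":[-0.0056,0.0014,0],"spin":0},{"delta_pos":[-0.0112,0.0018,0],"spin":0},{"delta_pos":[-0.0168,0.0028,0],"spin":0},{"delta_pos":[-0.0222,0.0045,0],"spin":0},{"delta_pos":[-0.0274,0.0069,0],"spin":0},{"delta_pos":[-0.0323,0.0099,0],"spin":0}]'; python3 orb.py 1.3 312 319 326 333 340 347 354 359.9 0.1
```

```text
t: 11.3
tool_pos: [0.5315, 0.1436, 0.075]
orientation: [-0.005, -3.137, 0.01]
force: [0.3, -5.6, 3.3]
opening: 0.0004
t 11.3 pos [0.5315 0.1436 0.075 ] F [ 0.3 -5.6  3.3] ang 305.910479574153 corner ang [np.float64(306.0105280394202)]
312.0 tool dx -0.0030 dy 0.0042
319.0 tool dx -0.0070 dy 0.0083
326.0 tool dx -0.0104 dy 0.0128
333.0 tool dx -0.0133 dy 0.0177
340.0 tool dx -0.0156 dy 0.0229
347.0 tool dx -0.0172 dy 0.0284
354.0 tool dx -0.0182 dy 0.0340
359.9 tool dx -0.0184 dy 0.0388
0.1 tool dx -0.0184 dy 0.0600
```

```bash
python3 -m pendant '[{"delta_pos":[-0.0028,0.0046,0],"spin":0},{"delta_pos":[-0.0066,0.0087,0],"spin":0},{"delta_pos":[-0.01,0.0131,0],"spin":0},{"delta_pos":[-0.0128,0.0179,0],"spin":0},{"delta_pos":[-0.0151,0.0231,0],"spin":0},{"delta_pos":[-0.0167,0.0285,0],"spin":0}]'; python3 orb.py 1.5 354 359.9 0.1 7 14 21 28 35
```

```text
t: 11.9
tool_pos: [0.551, 0.1719, 0.0756]
orientation: [-0.006, -3.141, 0.011]
force: [6.5, -4.5, 1.4]
opening: 0.0006
t 11.9 pos [0.551  0.1719 0.0756] F [ 6.5 -4.5  1.4] ang 339.09439819823274 corner ang [np.float64(347.4669464351364)]
354.0 tool dx 0.0016 dy 0.0058
359.9 tool dx 0.0013 dy 0.0105
0.1 tool dx 0.0013 dy 0.0317
7.0 tool dx 0.0017 dy 0.0373
14.0 tool dx 0.0027 dy 0.0429
21.0 tool dx 0.0044 dy 0.0483
28.0 tool dx 0.0068 dy 0.0535
35.0 tool dx 0.0097 dy 0.0583
```

```bash
python3 -m pendant '[{"delta_pos":[0.0016,0.0058,0],"spin":0},{"delta_pos":[0.0012,0.0115,0],"spin":0},{"delta_pos":[0.0012,0.017,0],"spin":0},{"delta_pos":[0.0012,0.0225,0],"spin":0},{"delta_pos":[0.0012,0.0275,0],"spin":0},{"delta_pos":[0.0013,0.0325,0],"spin":0}]'; python3 orb.py 1.5 0.1 7 14 21 28 35 42 49 56
python3 - <<'E'
from h import *
r=robot.read_camera("top")
b=robot.read_camera("side");u,v=proj(b,(.48,.18,.11)).astype(int);h=30
cv2.imwrite("pics/a3.png",np.hstack([warp(r,n=400),cv2.resize(b["color"][v-h:v+h,u-h:u+h],(400,400),interpolation=cv2.INTER_CUBIC)]))
E
```

```text
t: 12.5
tool_pos: [0.5529, 0.2049, 0.0763]
orientation: [0.006, 3.136, -0.01]
force: [7.2, -1.8, -0.3]
opening: 0.0007
t 12.5 pos [0.5529 0.2049 0.0763] F [ 7.2 -1.8 -0.3] ang 11.739856698260274 corner ang [np.float64(1.593455770613289)]
0.1 tool dx 0.0032 dy -0.0013
7.0 tool dx 0.0035 dy 0.0043
14.0 tool dx 0.0046 dy 0.0099
21.0 tool dx 0.0063 dy 0.0153
28.0 tool dx 0.0086 dy 0.0204
35.0 tool dx 0.0116 dy 0.0253
42.0 tool dx 0.0151 dy 0.0297
49.0 tool dx 0.0192 dy 0.0337
56.0 tool dx 0.0237 dy 0.0372
```

View pics/a3.png

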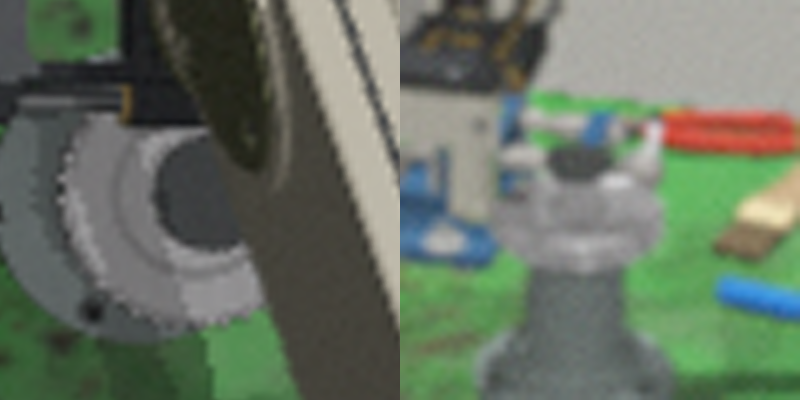

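```bash
python3 orb.py -0.5 7 14 21 28 35 42 49 56
```

```text
t 12.6 pos [0.5528 0.2055 0.0764] F [ 7.4  1.1 -1.3] ang 12.384152264530973 corner ang [np.float64(2.357613253421017)]
7.0 tool dx 0.0015 dy 0.0039
14.0 tool dx 0.0026 dy 0.0097
21.0 tool dx 0.0043 dy 0.0153
28.0 tool dx 0.0068 dy 0.0207
35.0 tool dx 0.0099 dy 0.0258
42.0 tool dx 0.0136 dy 0.0304
49.0 tool dx 0.0178 dy 0.0346
56.0 tool dx 0.0225 dy 0.0382
```

```bash
python3 -m pendant '[{"delta_pos":[0.0015,0.0039,0],"spin":0},{"delta_pos":[0.0026,0.0097,0],"spin":0},{"delta_pos":[0.0043,0.0153,0],"spin":0},{"delta_pos":[0.0068,0.0207,0],"spin":0},{"delta_pos":[0.0099,0.0258,0],"spin":0},{"delta_pos":[0.0136,0.0304,0],"spin":0}]'; python3 orb.py -0.5 49 56 63 70 77 84 89.9 90.1
```

```text
t: 13.2
tool_pos: [0.5392, 0.2367, 0.0763]
orientation: [0.005, 3.136, -0.008]
force: [3.8, -0.8, 1.1]
opening: 0.0006
t 13.2 pos [0.5392 0.2367 0.0763] F [ 3.8 -0.8  1.1] ang 45.13651771910493 corner ang [np.float64(42.687374123389716)]
49.0 tool dx 0.0041 dy 0.0034
56.0 tool dx 0.0088 dy 0.0070
63.0 tool dx 0.0139 dy 0.0100
70.0 tool dx 0.0194 dy 0.0124
77.0 tool dx 0.0251 dy 0.0141
84.0 tool dx 0.0309 dy 0.0151
89.9 tool dx 0.0359 dy 0.0153
90.1 tool dx 0.0511 dy 0.0153
```

```bash
python3 orb.py 0.8 49 56 63 70 77 84;python3 -m pendant '[{"delta_pos":[0.005,0.0024,0],"spin":0},{"delta_pos":[0.0096,0.0059,0],"spin":0},{"delta_pos":[0.0145,0.0088,0],"spin":0},{"delta_pos":[0.0199,0.0112,0],"spin":0},{"delta_pos":[0.0254,0.0128,0],"spin":0},{"delta_pos":[0.0311,0.0138,0],"spin":0}]'; python3 orb.py 1 89.9 90.1 97 104 111 118 125 132 139
```

```text
t 13.2 pos [0.5392 0.2367 0.0763] F [ 3.8 -0.8  1.1] ang 45.13651771910493 corner ang [np.float64(42.687374123389716)]
49.0 tool dx 0.0050 dy 0.0024
56.0 tool dx 0.0096 dy 0.0060
63.0 tool dx 0.0145 dy 0.0089
70.0 tool dx 0.0198 dy 0.0112
77.0 tool dx 0.0254 dy 0.0128
84.0 tool dx 0.0310 dy 0.0138
t: 13.8
tool_pos: [0.5079, 0.2516, 0.0766]
orientation: [0.004, 3.135, -0.006]
force: [2.9, 2.4, 3.3]
opening: 0.0007
t 13.8 pos [0.5079 0.2516 0.0766] F [2.9 2.4 3.3] ang 78.23672059727744 corner ang [np.float64(84.4193371268084)]
89.9 tool dx 0.0046 dy -0.0011
90.1 tool dx 0.0198 dy -0.0011
97.0 tool dx 0.0254 dy -0.0014
104.0 tool dx 0.0311 dy -0.0025
111.0 tool dx 0.0365 dy -0.0042
118.0 tool dx 0.0418 dy -0.0066
125.0 tool dx 0.0467 dy -0.0096
132.0 tool dx 0.0511 dy -0.0131
139.0 tool dx 0.0552 dy -0.0172
```

```bash
python3 -m pendant '[{"delta_pos":[0.0055,-0.0013,0],"spin":0},{"delta_pos":[0.0105,-0.0014,0],"spin":0},{"delta_pos":[0.0155,-0.0014,0],"spin":0},{"delta_pos":[0.02,-0.0014,0],"spin":0},{"delta_pos":[0.0254,-0.0017,0],"spin":0},{"delta_pos":[0.0309,-0.0028,0],"spin":0}]'; python3 orb.py 1 104 111 118 125 132 139 146 153
python3 - <<'E'
from h import *
r=robot.read_camera("top")
b=robot.read_camera("side");u,v=proj(b,(.48,.18,.11)).astype(int);h=30
cv2.imwrite("pics/a4.png",np.hstack([warp(r,n=400),cv2.resize(b["color"][v-h:v+h,u-h:u+h],(400,400),interpolation=cv2.INTER_CUBIC)]))
E
```

```text
t: 14.4
tool_pos: [0.4767, 0.2498, 0.0771]
orientation: [0.003, 3.134, -0.003]
force: [1.1, 4.4, 5.3]
opening: 0.0005
t 14.4 pos [0.4767 0.2498 0.0771] F [1.1 4.4 5.3] ang 108.47998041744427 corner ang [np.float64(103.92712024159405)]
104.0 tool dx -0.0001 dy -0.0007
111.0 tool dx 0.0054 dy -0.0024
118.0 tool dx 0.0106 dy -0.0048
125.0 tool dx 0.0155 dy -0.0078
132.0 tool dx 0.0200 dy -0.0114
139.0 tool dx 0.0240 dy -0.0154
146.0 tool dx 0.0275 dy -0.0200
153.0 tool dx 0.0304 dy -0.0249
```

View pics/a4.png

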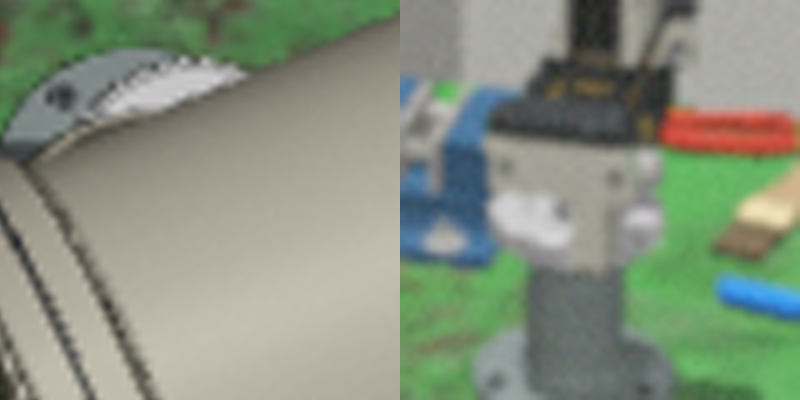

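```bash
python3 -m pendant '[{"delta_pos":[0.005,-0.0031,0],"spin":0},{"delta_pos":[0.0102,-0.0055,0],"spin":0},{"delta_pos":[0.015,-0.0085,0],"spin":0},{"delta_pos":[0.0195,-0.012,0],"spin":0},{"delta_pos":[0.0235,-0.016,0],"spin":0},{"delta_pos":[0.027,-0.0205,0],"spin":0}]'; python3 orb.py 1.3 153 160 167 174 179.9 180.1
```

```text
t: 15.1
tool_pos: [0.4477, 0.2288, 0.0763]
orientation: [0.003, 3.137, -0.005]
force: [0.3, 1.6, -0.3]
opening: 0.0007
t 15.1 pos [0.4477 0.2288 0.0763] F [ 0.3  1.6 -0.3] ang 143.31716278787357 corner ang [np.float64(148.05101358428556)]
153.0 tool dx 0.0011 dy -0.0041
160.0 tool dx 0.0034 dy -0.0093
167.0 tool dx 0.0050 dy -0.0148
174.0 tool dx 0.0059 dy -0.0204
179.9 tool dx 0.0062 dy -0.0252
180.1 tool dx 0.0062 dy -0.0463
```

```bash
python3 -m pendant '[{"delta_pos":[-0.002,-0.005,0],"spin":0},{"delta_pos":[0.0005,-0.011,0],"spin":0},{"delta_pos":[0.0025,-0.0165,0],"spin":0},{"delta_pos":[0.004,-0.022,0],"spin":0}]'; python3 orb.py 1.3 167 174 179.9 180.1
python3 - <<'E'
from h import *
r=robot.read_camera("top")
b=robot.read_camera("side");u,v=proj(b,(.48,.18,.11)).astype(int);h=30
cv2.imwrite("pics/a5.png",np.hstack([warp(r,n=400,z=.116),cv2.resize(b["color"][v-h:v+h,u-h:u+h],(400,400),interpolation=cv2.INTER_CUBIC)]))
E
```

```text
t: 15.5
tool_pos: [0.4407, 0.2067, 0.0755]
orientation: [-0.002, -3.141, 0.005]
force: [-9.7, 4.1, 7.2]
opening: 0.0002
t 15.5 pos [0.4407 0.2067 0.0755] F [-9.7  4.1  7.2] ang 166.04747117926624 corner ang [np.float64(176.18121047796927)]
167.0 tool dx -0.0020 dy 0.0073
174.0 tool dx -0.0011 dy 0.0017
179.9 tool dx -0.0008 dy -0.0031
180.1 tool dx -0.0008 dy -0.0243
```

View pics/a5.png

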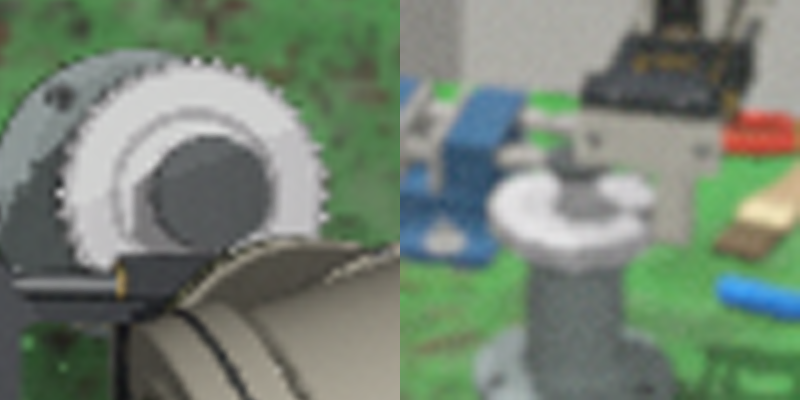

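Run:
```python
from h import *
b=robot.read_camera("side")
a=warp(b,c=(.4957,.193),z=.1165,n=400)
a2=warp(b,c=(.4957,.193),z=.1135,n=400)
cv2.imwrite("pics/a6.png",np.hstack([a,a2]))
```

```text
(no output)
```

View pics/a6.png

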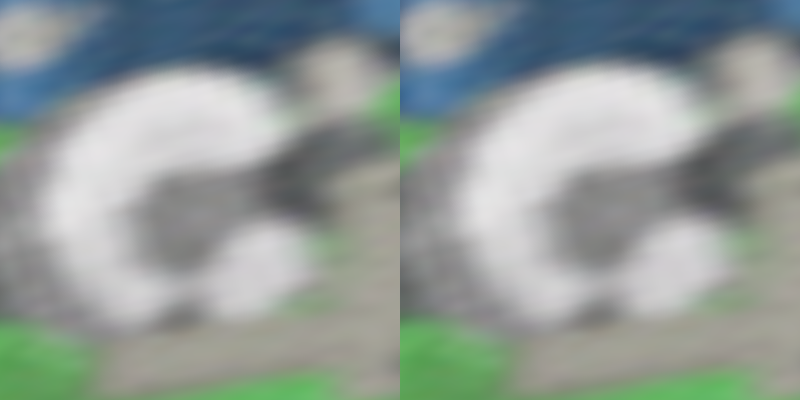

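```bash
python3 orb.py 1.5 180.1 187 194 201 208 215 222
```

```text
t 15.65 pos [0.4405 0.206  0.0754] F [-11.6   1.1   8.9] ang 166.74282031668704 corner ang [np.float64(177.0021549350353)]
180.1 tool dx -0.0012 dy -0.0236
187.0 tool dx -0.0015 dy -0.0292
194.0 tool dx -0.0025 dy -0.0347
201.0 tool dx -0.0042 dy -0.0402
208.0 tool dx -0.0066 dy -0.0453
215.0 tool dx -0.0096 dy -0.0502
222.0 tool dx -0.0131 dy -0.0546
```

```bash
python3 -m pendant '[{"delta_pos":[-0.001,-0.006,0],"spin":0},{"delta_pos":[-0.001,-0.012,0],"spin":0},{"delta_pos":[-0.001,-0.018,0],"spin":0},{"delta_pos":[-0.0012,-0.0236,0],"spin":0},{"delta_pos":[-0.0015,-0.0292,0],"spin":0},{"delta_pos":[-0.0025,-0.0347,0],"spin":0},{"delta_pos":[-0.0042,-0.0402,0],"spin":0},{"delta_pos":[-0.0066,-0.0453,0],"spin":0}]'; python3 orb.py 1.3 215 222 229 236 243 250 257 264 269.9 270.1
```

```text
t: 16.45
tool_pos: [0.446, 0.1596, 0.0748]
orientation: [-0.004, -3.138, 0.008]
force: [-5.1, -0.3, 0.2]
opening: 0.0007
t 16.45 pos [0.446  0.1596 0.0748] F [-5.1 -0.3  0.2] ang 213.92387667919627 corner ang [np.float64(208.51833819917272)]
215.0 tool dx -0.0040 dy -0.0038
222.0 tool dx -0.0075 dy -0.0083
229.0 tool dx -0.0116 dy -0.0123
236.0 tool dx -0.0161 dy -0.0158
243.0 tool dx -0.0210 dy -0.0187
250.0 tool dx -0.0263 dy -0.0209
257.0 tool dx -0.0317 dy -0.0226
264.0 tool dx -0.0373 dy -0.0235
269.9 tool dx -0.0421 dy -0.0238
270.1 tool dx -0.0573 dy -0.0238
```

```bash
python3 -m pendant '[{"delta_pos":[-0.004,-0.0038,0],"spin":0},{"delta_pos":[-0.0075,-0.0083,0],"spin":0},{"delta_pos":[-0.0116,-0.0123,0],"spin":0},{"delta_pos":[-0.0161,-0.0158,0],"spin":0},{"delta_pos":[-0.021,-0.0187,0],"spin":0},{"delta_pos":[-0.0263,-0.0209,0],"spin":0},{"delta_pos":[-0.0317,-0.0226,0],"spin":0},{"delta_pos":[-0.0373,-0.0235,0],"spin":0}]'; python3 orb.py 1.3 269.9 270.1 277 284 291 298 305 312 319
python3 - <<'E'
from h import *
b=robot.read_camera("side");r=robot.read_camera("top")
cv2.imwrite("pics/a7.png",np.hstack([warp(x,c=(.4957,.193),z=.1175,n=400) for x in(b,r)]))
E
```

```text
t: 17.25
tool_pos: [0.4829, 0.1326, 0.0744]
orientation: [-0.005, -3.136, 0.016]
force: [-4.9, -12.0, 3.2]
opening: 0.0009
t 17.25 pos [0.4829 0.1326 0.0744] F [ -4.9 -12.    3.2] ang 258.0657799904731 corner ang [np.float64(263.9764293258573)]
269.9 tool dx -0.0052 dy 0.0032
270.1 tool dx -0.0203 dy 0.0032
277.0 tool dx -0.0260 dy 0.0035
284.0 tool dx -0.0316 dy 0.0046
291.0 tool dx -0.0370 dy 0.0063
298.0 tool dx -0.0422 dy 0.0087
305.0 tool dx -0.0471 dy 0.0116
312.0 tool dx -0.0515 dy 0.0152
319.0 tool dx -0.0555 dy 0.0193
```

View pics/a7.png

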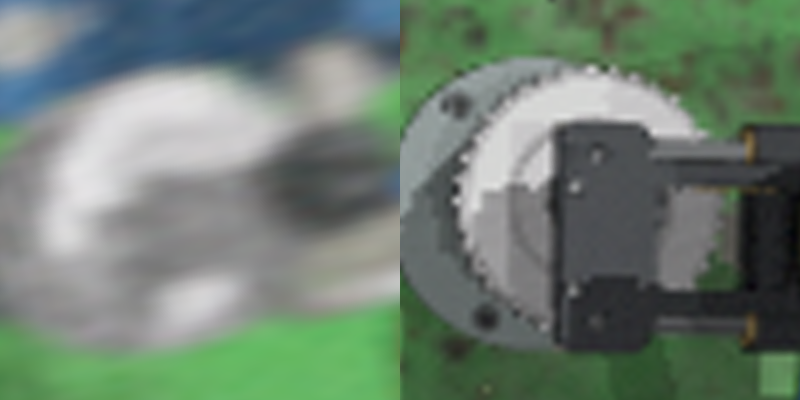

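```bash
python3 -m pendant '[{"delta_pos":[-0.0055,0.0025,0],"spin":0},{"delta_pos":[-0.0105,0.0028,0],"spin":0},{"delta_pos":[-0.0155,0.003,0],"spin":0},{"delta_pos":[-0.0205,0.0032,0],"spin":0},{"delta_pos":[-0.026,0.0036,0],"spin":0},{"delta_pos":[-0.0316,0.0047,0],"spin":0},{"delta_pos":[-0.037,0.0064,0],"spin":0},{"delta_pos":[-0.0421,0.0088,0],"spin":0}]'; python3 orb.py 1.6 305 312 319 326 333 340 347 354 359.9
```

```text
t: 18.15
tool_pos: [0.5273, 0.1386, 0.0745]
orientation: [-0.008, -3.139, 0.021]
force: [1.6, -6.3, 0.3]
opening: 0.0006
t 18.15 pos [0.5273 0.1386 0.0745] F [ 1.6 -6.3  0.3] ang 300.16341440807906 corner ang [np.float64(298.7810259530065)]
305.0 tool dx -0.0025 dy 0.0059
312.0 tool dx -0.0069 dy 0.0094
319.0 tool dx -0.0109 dy 0.0135
326.0 tool dx -0.0143 dy 0.0180
333.0 tool dx -0.0172 dy 0.0228
340.0 tool dx -0.0195 dy 0.0280
347.0 tool dx -0.0211 dy 0.0335
354.0 tool dx -0.0220 dy 0.0391
359.9 tool dx -0.0223 dy 0.0438
```

```bash
python3 -m pendant '[{"delta_pos":[-0.0035,0.005,0],"spin":0},{"delta_pos":[-0.0078,0.0087,0],"spin":0},{"delta_pos":[-0.0118,0.0129,0],"spin":0},{"delta_pos":[-0.0152,0.0175,0],"spin":0},{"delta_pos":[-0.018,0.0225,0],"spin":0},{"delta_pos":[-0.0202,0.0278,0],"spin":0},{"delta_pos":[-0.0218,0.0333,0],"spin":0},{"delta_pos":[-0.0226,0.039,0],"spin":0}]'; python3 orb.py 0.5 359.9 0.1 7 14 21 28 35 42
python3 - <<'E'
from h import *
b=robot.read_camera("side");r=robot.read_camera("top")
cv2.imwrite("pics/a8.png",np.hstack([warp(x,c=(.4957,.193),z=.1175,n=400) for x in(b,r)]))
E
```

```text
t: 18.95
tool_pos: [0.5527, 0.1768, 0.0749]
orientation: [0.009, 3.139, -0.022]
force: [7.2, -3.5, 0.7]
opening: 0.0001
t 18.95 pos [0.5527 0.1768 0.0749] F [ 7.2 -3.5  0.7] ang 344.1641066088312 corner ang [np.float64(353.47751145542344)]
359.9 tool dx 0.0020 dy 0.0056
0.1 tool dx 0.0020 dy 0.0267
7.0 tool dx 0.0023 dy 0.0324
14.0 tool dx 0.0034 dy 0.0381
21.0 tool dx 0.0051 dy 0.0437
28.0 tool dx 0.0075 dy 0.0490
35.0 tool dx 0.0105 dy 0.0539
42.0 tool dx 0.0142 dy 0.0584
```

View pics/a8.png

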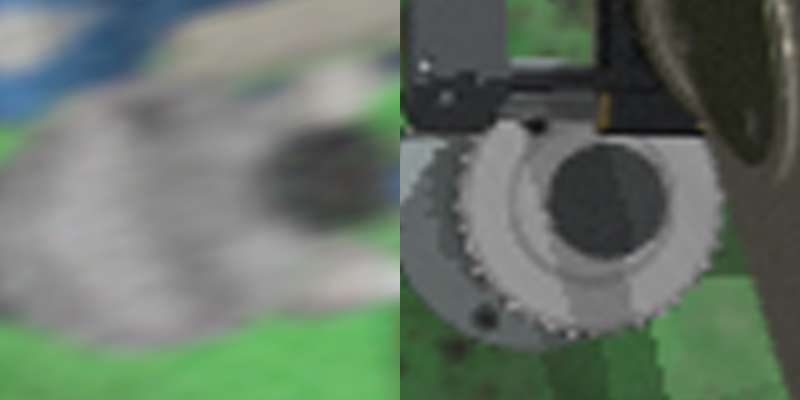

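```bash
python3 -m pendant '[{"delta_pos":[0.0015,0.0056,0],"spin":0},{"delta_pos":[0.0013,0.0112,0],"spin":0},{"delta_pos":[0.0013,0.0165,0],"spin":0},{"delta_pos":[0.0013,0.0218,0],"spin":0},{"delta_pos":[0.0015,0.0267,0],"spin":0},{"delta_pos":[0.0019,0.0324,0],"spin":0},{"delta_pos":[0.0032,0.0381,0],"spin":0},{"delta_pos":[0.005,0.0437,0],"spin":0}]'; python3 orb.py 0.5 28 35 42 49
python3 - <<'E'
from h import *
b=robot.read_camera("side");r=robot.read_camera("top")
cv2.imwrite("pics/a9.png",np.hstack([warp(x,c=(.4957,.193),z=.119,n=400) for x in(b,r)]))
E
```

```text
t: 19.85
tool_pos: [0.5493, 0.2217, 0.0751]
orientation: [0.008, 3.136, -0.02]
force: [4.6, -1.1, 1.8]
opening: 0.0008
t 19.85 pos [0.5493 0.2217 0.0751] F [ 4.6 -1.1  1.8] ang 28.17377774305004 corner ang [np.float64(21.558899602115904)]
28.0 tool dx 0.0042 dy 0.0041
35.0 tool dx 0.0072 dy 0.0090
42.0 tool dx 0.0108 dy 0.0136
49.0 tool dx 0.0150 dy 0.0176
```

View pics/a9.png

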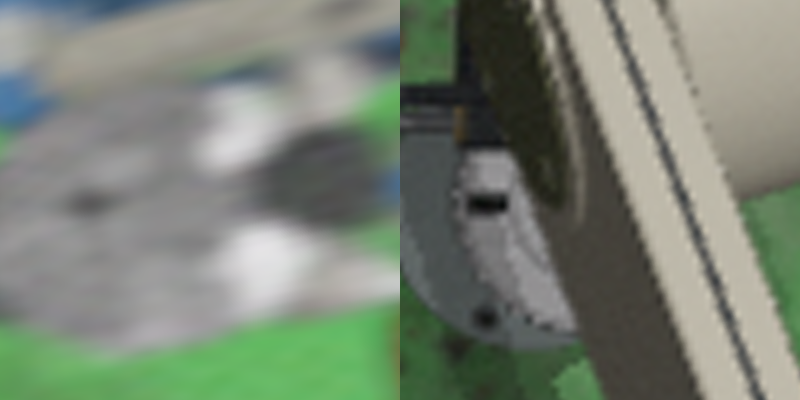

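The line now stands at about 92°, so the ring has turned about 703° (12.3 rad), mid-band. I'll draw clear outward, then up.

```bash
python3 -m pendant '[{"delta_pos":[-0.01,0.004,0],"spin":0},{"delta_pos":[-0.025,0.01,0],"spin":0},{"delta_pos":[-0.03,0.012,-0.02],"spin":0},{"delta_pos":[-0.03,0.012,-0.06],"spin":0},{"delta_pos":[-0.03,0.012,-0.1],"spin":0},{"delta_pos":[-0.03,0.012,-0.14],"spin":0},{"delta_pos":[-0.03,0.012,-0.16],"spin":0}]'
python3 -m pendant '[{"delta_pos":[0.03,0.04,0],"spin":0},{"delta_pos":[0.06,0.08,0],"spin":0},{"delta_pos":[0.09,0.12,0],"spin":0},{"delta_pos":[0.12,0.16,0],"spin":0},{"delta_pos":[0.15,0.2,0],"spin":0},{"delta_pos":[0.17,0.24,0],"spin":0},{"delta_pos":[0.17,0.28,0],"spin":0},{"delta_pos":[0.17,0.32,0],"spin":0},{"delta_pos":[0.17,0.32,0],"spin":0},{"delta_pos":[0.17,0.32,0],"spin":0}]'
python3 - <<'E'
from h import *
s=robot.read_state();print(s['t'],s['force'],s['dq'].round(3))
b=robot.read_camera("side");r=robot.read_camera("top")
cv2.imwrite("pics/b1.png",np.hstack([warp(r,c=(.4957,.193),z=.119,n=384),r["color"][:,:416]]))
for c,x in(("side",b),("top",r)):
    R=np.array(x["R"]);t=np.array(x["t"])
    for l in("bearing","plunger","marker","injector","gauge"):
        for m in robot.mark_of(c,l)[:1]:
            print(c,l,round(m["score"],2),np.round(R.T@(np.array(m["location"])-t),3))
print(cv2.absdiff(r["color"],cv2.imread("pics/top0.png")).max(2)[100:270].mean())
cv2.imwrite("pics/b2.png",r["color"])
cv2.imwrite("pics/b3.png",cv2.cvtColor((cv2.absdiff(r["color"],cv2.imread("pics/top0.png")).max(2)),cv2.COLOR_GRAY2BGR))
E
```

```text
t: 20.65
tool_pos: [0.5787, 0.2368, 0.2393]
orientation: [0.006, 3.133, -0.016]
force: [1.5, -0.3, 0.9]
opening: 0.0006
t: 21.65
tool_pos: [0.4088, 0.5574, 0.2327]
orientation: [0.004, 3.136, -0.02]
force: [0.0, -0.6, 0.2]
opening: 0.0006
21.65 [ 0.01767311 -0.56549796  0.17096013] [-0.029 -0.048  0.021 -0.007 -0.001 -0.002]
side bearing 0.52 [0.397 0.268 0.001]
side plunger 0.39 [0.657 0.379 0.003]
side marker 0.51 [0.363 0.089 0.001]
side injector 0.62 [0.702 0.1   0.002]
side gauge 0.74 [ 0.42   0.591 -0.003]
top bearing 0.46 [0.391 0.276 0.003]
top plunger 0.58 [0.664 0.38  0.004]
top marker 0.51 [0.37  0.098 0.004]
top injector 0.82 [0.704 0.106 0.001]
8.795013786764706
```

View pics/b1.png

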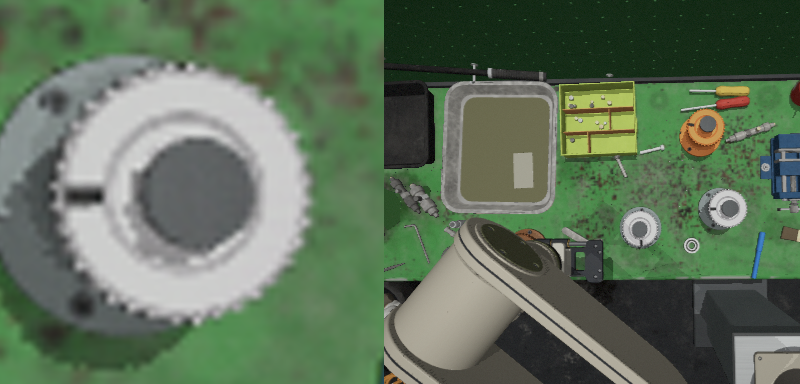

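View pics/b3.png

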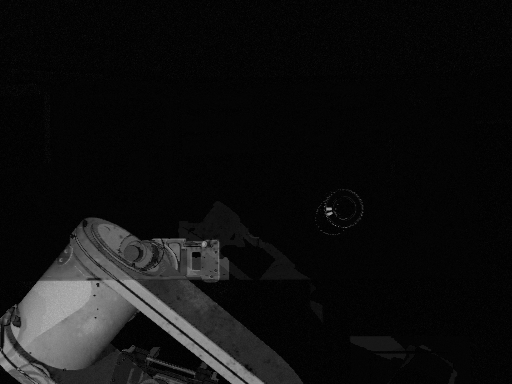

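```bash
python3 -m pendant '[{"delta_pos":[0,0,0],"spin":0},{"delta_pos":[0,0,0],"spin":0},{"delta_pos":[0,0,0],"spin":0}]'
python3 - <<'E'
from plant import robot
print(robot.read_state()['dq'].round(3)); print(robot.close_job())
E
```

```text
t: 22.55
tool_pos: [0.41, 0.5573, 0.2349]
orientation: [0.007, 3.133, -0.016]
force: [-0.1, 1.0, -0.4]
opening: 0.0005
[-0.    -0.001  0.    -0.001  0.001  0.   ]
the job is handed in; nothing more can be done
None
```

I rolled the grey tall support's lock ring about 702° anticlockwise (12.25 rad), moved clear and handed the job in at about 22.6 s. I did it by pressing the shut fingertips on the rim and going round it a little over one and a quarter times. No verdict was reported.

**Last checks**
- **Ring:** its line went from about 109° to about 91° after nearly two turns. With the unknown 0–0.3 rad it was already eased, that puts it at 12.25–12.55 rad, inside the 11.2–14.2 band. I tracked the line through the turn, at 172° after 7.4 rad and at 37° after 11.3 rad.
- **Milestone past the first turn:** the fingertip was pressing with several newtons from 7.4 rad onwards, so I expect that condition was met.
- **Bystanders:** before and after top views differ only at the tall ring and where the arm or its shadow falls. The short ring's line has not moved. The bearing, plunger, marker and injector were found again where they began. The side camera found the gauge in place, though the arm hid it from the top view.
- **Robot:** it was standing still in free air with no contact force.

**What disagreed or was missing**
- **Fingertip height:** the fingertips end about 30 mm short of the stated TCP. Both the pictures and a touch on the ring's top (about 19 N) showed this, so I worked 30 mm lower than the stated TCP would suggest.
- **Bolt:** I did not re-check it by name. The network had only a doubtful sighting of it at the start, and nothing in the picture comparison suggests it moved.

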